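Stamp the discs onto one dish and bring the disc dispenser over the next

ROBOT

A 7-joint arm with a two-finger parallel gripper is mounted at the origin on the work surface. World frame = base frame: x ahead of the robot, y to its left, z up, the work surface at z = 0. Lengths are in mm, angles in degrees, forces in N, time in s.
With the tool pointing down it reaches from about 400 to 850 mm from the base axis. Payload 4.5 kg.
Tool frame: the origin (TCP) lies on the centre line of the jaws, within the pads' length; the fingertips stand bot.tips_ahead ahead of it and the grasp point (between the pads) lies 5 mm behind it (bot.tips_ahead is the distance from the TCP to the fingertips, in mm); x points along the fingers, z is the direction in which the jaws open and shut, and the axes are right-handed (so a half turn about x gives the same grasp; the last joint's range is limited). The gripper opens to 85 mm and grips with 20 to 120 N. Pads are 22 mm wide; open, the fingers measure 114 mm over their backs; the gripper's body (76 mm by 85 mm) begins 54 mm behind the grasp point. The pads swing forward as they close: fully open they stand 13 mm farther back than shut.
Start: joints at [-72.376, 39.483, -11.15, 89.685, 9.013, 51.709, -12.324], TCP at [168.974, 601.748, 245.317] pointing down, gripper open.
Joint ranges: [-172.22, 172.22], [-26.19, 119.32], [-84.43, 86.54], [7.71, 146.69], [-57.33, 237.33], [2.42, 119.75], [-152.13, 152.13]. Speed limits (degrees/s): [147.25, 147.25, 180, 180, 180, 180, 180].

INTERFACE

Orientations are given as [roll, pitch, yaw] about the fixed x, y, z axes, in that order (R = Rz(yaw) Ry(pitch) Rx(roll)).
In Python, from plant import bot gives the robot as it stands.
- The arm moves only by the shell command python3 -m creep 'ROWS'. ROWS is JSON, a list of rows, each an object with "slide": the shift along the tool's x, y, z in m, a list of three; "twist": the turn, a rotation vector about the tool's x, y, z in rad, a list of three; "claw": the closure, from 0 (fully open) to 1 (shut). A call has 1 to 5 rows; each row is the pose to reach, as a shift and turn from the pose commanded when the call began, along the tool's axes at that moment; what a row does not reach only later rows make up. A row lasts 1/10 s, in which the tool goes at most 50 mm and 8.59 degrees, less where a joint would pass 70% of its speed; a pose out of reach is approached as far as the arm can. A call with a gripper value outside its range is refused whole. The fingers move at their own pace and stop on an object; the grip force is fixed at half the most. Time passes only in rows, so rows that repeat a pose let the fingers close. It gives the time, the measured TCP pose, the force and the opening at its end, in the units of the state.
- bot.sense(): the state, without advancing time (a new reading comes with each control period).
- bot.camera(name): name is "side" or "top"; returns a dict with "image" (480x640x3 uint8, blue, green, red), "intrinsics" (3x3 intrinsics, pixels), "view" (4x4, takes a point from world to camera coordinates). Camera axes: x right, y up, looking along -z (the intrinsics and any distortion apply to the point x, -y, -z); pixel columns grow to the right and rows downward; lengths in mm; the calibration is good to about 2 mm. A picture is of the moment at which its call begins. There is no depth.
- bot.sign_off(): hands the job in, once; it reports no verdict.
The state is a dict: "clock": time; "joint_positions": joint angles; "joint_velocities": joint speeds; "joint_torque": joint torques, N m; "ee_pos": TCP position; "tcp_rot": TCP orientation; "ft_force": force on the tool from outside, world axes, zero at the start; "torque": the same for the moment, N m; "finger_gap": finger opening in mm.
Only numpy, scipy, OpenCV 4.12 (cv2) and the standard library are available. Lean on these libraries where they do the work, as an engineer would, in place of code of your own. Each camera call takes 0.05 s, during which the arm holds its last target.

TASK

The antibiotic-disc dispenser stands over the first Petri dish: push its plunger head fully down to the stop and let it spring right back up, so that this dish gets its discs. Then pick the dispenser up, lift it higher than the capped tubes in the rack, carry it across to the other open dish of the same size and finish while still holding it there, level, centred and at rest, with the lower edge of its skirt about 1 cm above the dish's rim and touching nothing, so that it could be lowered straight over the dish once that dish has been checked. Do not work the plunger away from the first dish, and do not knock or shift either dish or anything else on the bench.

Things in the scene. Friction and masses are not known exactly. Their poses are not given: they have to be found in the camera images.
- dispenser: Disc dispenser, loose, 0.3 to 0.7 kg, round, 140 high. Origin: centre of the skirt's lower edge; z up. White skirt (ring of outer diameter 112, inner 104, 22 high: 7 to spare round a 90 mm dish) standing on the bench round the first dish; deck 113 across at 22 to 30; six cartridges on a 68 circle, tops at 77; in the middle a round metal neck, diameter 36, up to 120; then the plunger.
- neck (a point): Axis of the dispenser's neck, 108 above the skirt's lower edge: grip here from above, between heights 85 and 120, the fingers either side of the plunger head. The weight hangs below the grip.
- plunger (a joint): Stroke of the dispenser's plunger in m: 0 up, 0.009 fully down at its stop. A spring drives it back up: about 4 N to start it, 9 N to reach the stop.
- plunger_top (a point): Centre of the top of the plunger head: a black round palm knob of diameter 32, 10 thick, 140 above the skirt's lower edge when up. It moves straight down by 9 mm.
- first_dish: The first dish: open clear Petri dish, outer diameter 90, 15 high, loose, with pale agar; it stands under the dispenser. Origin: centre of its underside on the bench.
- next_dish: The other open dish, the same: outer diameter 90, 15 high, loose, no lid, pale agar; on the other side of the tube rack, to the left or to the right. Origin: centre of its underside on the bench.
- next_dish_rim (a point): Centre of the mouth of the other dish, level with its rim, 15 above the bench.
- tube_rack: White rack 216 x 84, its top at 62, with capped tubes standing in it up to 111 above the bench; it stands between the two dishes, long side roughly along x. Origin: centre of its underside; x along its length.
- vial_rack: Bystander: low black rack of small vials, 120 x 75, 44 high. Origin: centre of its underside; x along its length.
- dish_stack: Bystander: three closed 93 mm dishes stored upside down in a stack 50 high. Origin: centre of its underside.
- small_dish: Bystander: small open dish, diameter 55, 13 high, dark agar. Origin: centre of its underside.
- burner: Bystander: small metal bench burner with a tilted barrel, base 75 x 60, 75 high. Origin: centre of its underside.
- pen: Bystander: marker pen 140 long, 11 thick, lying on the bench. Origin: its middle, on the bench; x along it.
Mind the look-alikes: they are no part of the job. What is shaped like the dispenser but pink or red is not meant. Leave any red look-alike of the next_dish alone.

How it is judged:
By the outcome, as a careful person would: the job done as asked, in the order asked, and still so for the second after the job is handed in, while the arm keeps its last pose, push and grip.
It also fails if it takes over 58 s, if anything falls off the work surface, if the arm or the gripper's body presses on something with over 40 N, if the wrist force passes 120 N, or if a joint passes its speed limit or range.

## Working session

There is one attempt and no reset: what is moved stays moved. The work goes in short steps, Python scripts to look and compute and a shell command to move; the robot and the scene stay as the last step left them, time stands still between calls to the robot, and variables do not carry over. Pictures are saved under pics/ and viewed, and the job is handed in when it is done.

```bash
mkdir -p pics; ls
python3 - <<'E'
from plant import bot
import cv2,numpy as np
np.set_printoptions(precision=3,suppress=True)
print(bot.sense(), bot.tips_ahead)
for n in("side","top"):
    c=bot.camera(n); cv2.imwrite(f"pics/{n}0.png",c["image"]); print(n,{k:np.array(v) for k,v in c.items() if k!="image"})
    np.savez(f"{n}.npz",K=c["intrinsics"],V=c["view"])
E
```

```text
pics
{'clock': 0.0, 'joint_positions': array([-72.376,  39.534, -11.146,  89.746,   9.012,  51.71 , -12.325]), 'joint_velocities': array([ 0.026,  0.016, -0.024,  0.024, -0.044, -0.043, -0.056]), 'joint_torque': array([ -0.   , -53.961,  -1.267, -15.854,   0.009,   0.009,  -0.   ]), 'ee_pos': array([168.859, 601.088, 244.463]), 'tcp_rot': array([-176.432,   89.891, -102.114]), 'ft_force': array([-0.461, -0.087,  0.297]), 'torque': array([-0.007, -0.038, -0.021]), 'finger_gap': 85.06357351428655} 14.0
side {'intrinsics': array([[478.266,   0.   , 323.763],
       [  0.   , 478.266, 231.65 ],
       [  0.   ,   0.   ,   1.   ]]), 'view': array([[   -1.   ,     0.004,    -0.02 ,   507.079],
       [   -0.018,    -0.651,     0.759,   -75.065],
       [   -0.01 ,     0.759,     0.651, -1200.809],
       [    0.   ,     0.   ,     0.   ,     1.   ]])}
top {'intrinsics': array([[466.978,   0.   , 315.365],
       [  0.   , 466.978, 229.978],
       [  0.   ,   0.   ,   1.   ]]), 'view': array([[   -0.02 ,    -1.   ,     0.007,    10.719],
       [    0.997,    -0.019,     0.081,  -514.892],
       [   -0.08 ,     0.009,     0.997, -1340.58 ],
       [    0.   ,     0.   ,     0.   ,     1.   ]])}
```

View pics/side0.png

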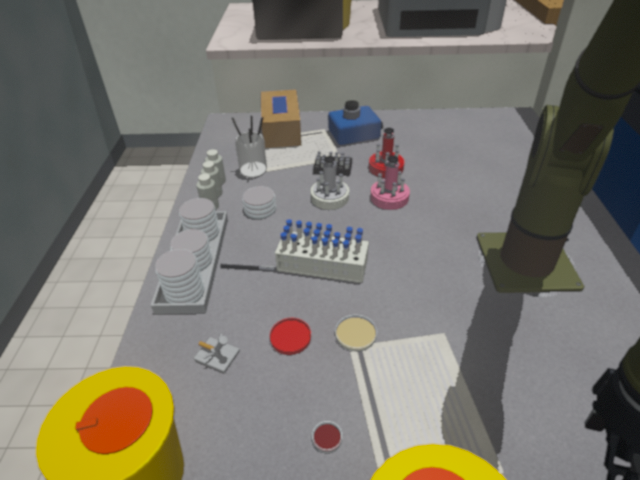

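View pics/top0.png

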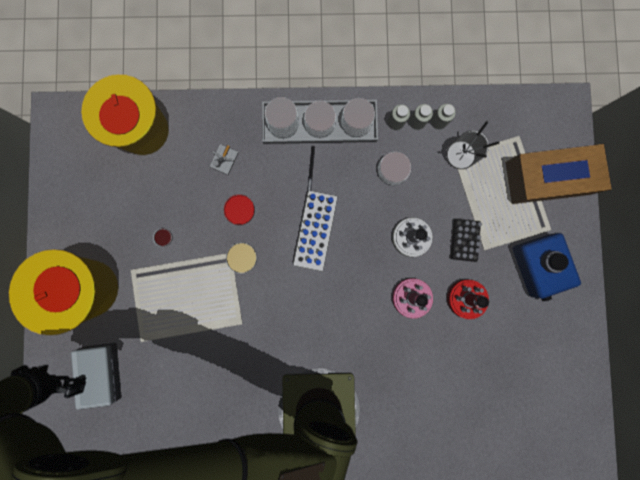

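The side and top views show the white dispenser at top pixel (412,237) and the pale next dish at (242,258). The tube rack is between them at (316,230), the vial rack is next to the dispenser at (465,240), and the pink and red look-alikes are at (412,298) and (469,298). I'll zoom in for measurement.

Run:
```python
import cv2
t=cv2.imread("pics/top0.png");s=cv2.imread("pics/side0.png")
a=cv2.resize(t[190:330,370:510],None,fx=4,fy=4,interpolation=cv2.INTER_CUBIC)
b=cv2.resize(s[130:230,290:430],None,fx=5,fy=5,interpolation=cv2.INTER_CUBIC)
c=cv2.resize(t[180:290,210:350],None,fx=5,fy=5,interpolation=cv2.INTER_CUBIC)
cv2.imwrite("pics/za.png",a);cv2.imwrite("pics/zb.png",b);cv2.imwrite("pics/zc.png",c)
```

```text
(no output)
```

View pics/za.png

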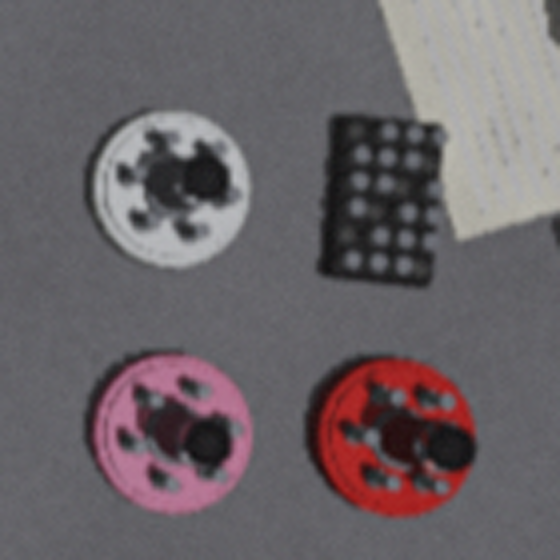

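View pics/zb.png

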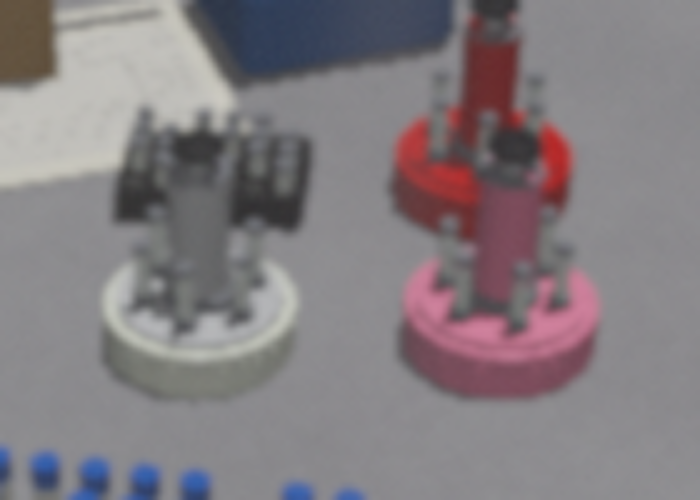

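View pics/zc.png

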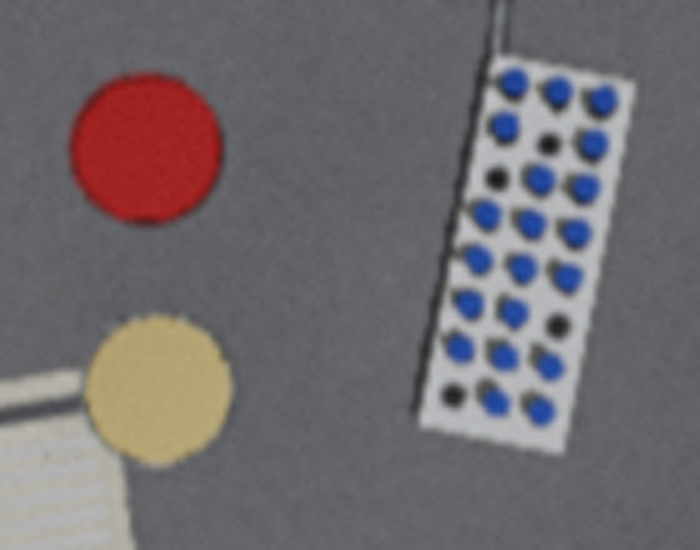

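```bash
cat > h.py <<'E'
import cv2,numpy as np
from scipy.optimize import least_squares,minimize
np.set_printoptions(precision=2,suppress=True)
cal={n:np.load(f"{n}.npz") for n in("side","top")}
def proj(n,P):
    P=np.atleast_2d(P).astype(float);V=cal[n]["V"];K=cal[n]["K"]
    c=P@V[:3,:3].T+V[:3,3];c=c*[1,-1,-1];u=c@K.T
    return u[:,:2]/u[:,2:]
def ray(n,uv,z):
    V=cal[n]["V"];K=cal[n]["K"];d=np.linalg.inv(K)@[uv[0],uv[1],1];d=d*[1,-1,-1]
    R=V[:3,:3];d=R.T@d;o=-R.T@V[:3,3];return (o+d*(z-o[2])/d[2])[:3]
def circ(x,y,z,r,n=72):
    a=np.linspace(0,2*np.pi,n,endpoint=False);return np.c_[x+r*np.cos(a),y+r*np.sin(a),0*a+z]
def tri(uvs,uvt):
    f=lambda p:np.r_[proj("side",p)[0]-uvs,proj("top",p)[0]-uvt]
    s=least_squares(f,[500,0,50]);return s.x,s.fun
def hull(mask):
    return cv2.convexHull(np.argwhere(mask)[:,::-1].astype(np.int32))[:,0]
def fill(P,box,s=8):
    x0,y0,x1,y1=box;im=np.zeros(((y1-y0)*s,(x1-x0)*s),np.float32)
    h=cv2.convexHull(P.astype(np.float32))[:,0]
    cv2.fillPoly(im,[np.round(((h+.5)-[x0,y0])*s*16).astype(np.int32)],1,shift=4)
    return cv2.resize(im,(x1-x0,y1-y0),interpolation=cv2.INTER_AREA)
E
cat > m.py <<'E'
from h import *
t=cv2.imread("pics/top0.png");s=cv2.imread("pics/side0.png")
def mk(im,box,f):
    x0,y0,x1,y1=box;c=im[y0:y1,x0:x1].astype(int);return f(c)
white=lambda c:(c.min(2)>140)
tan=lambda c:((c[...,2]-c[...,0])>35)
# dispenser, top view
box=(380,205,445,270);m=mk(t,box,white)
H=cv2.convexHull(np.argwhere(m)[:,::-1].astype(np.int32));M=np.zeros(m.shape,np.float32);cv2.fillPoly(M,[H],1)
def cost(p):
    A=fill(proj("top",np.vstack([circ(p[0],p[1],22,56.5),circ(p[0],p[1],30,56.5)])),box)
    return ((A-M)**2).sum()
g=ray("top",(412,237),30)
r=minimize(cost,g[:2],method="Nelder-Mead",options=dict(xatol=.05,fatol=.01));print("disp top",r.x,r.fun)
# knob
print("knob",tri((330,159.5),(421.5,234.2)))
for n,im,box in(("top",t,(222,238,262,278)),("side",s,(325,305,388,360))):
    m=mk(im,box,tan).astype(np.float32)
    if n=="side":
        nl,l,st,_=cv2.connectedComponentsWithStats(m.astype(np.uint8));m=(l==1+st[1:,4].argmax()).astype(np.float32)
    print(n,m.sum())
    for z in(3,8,15):
        c=lambda p:((fill(proj(n,circ(p[0],p[1],z,p[2])),box)-m)**2).sum()
        uv=np.argwhere(m)[:,::-1].mean(0)+box[:2]
        r=minimize(c,[*ray(n,uv,z)[:2],43],method="Nelder-Mead",options=dict(xatol=.05,fatol=.01));print("dish",n,z,r.x,r.fun)
for q in((210+492/5,180+55/5),(210+636/5,180+80/5),(210+565/5,180+455/5),(210+420/5,180+425/5)): print("rack",ray("top",q,62))
for q in((370+330/4,190+115/4),(370+320/4,190+277/4)): print("vial left edge",ray("top",q,30))
E
python3 m.py
```

```text
disp top [ 489.67 -281.07] 32.0859375
knob (array([ 487.64, -281.77,  133.67]), array([-0.59, -0.05, -0.02,  0.57]))
top 659.0
dish top 3 [440.03 220.66  42.43] 8.405029296875
dish top 8 [439.67 219.85  42.23] 8.672607421875
dish top 15 [439.79 218.94  41.99] 8.30029296875
side 888.0
dish side 3 [438.73 211.35  40.62] 21.771484375
dish side 8 [439.17 214.9   40.34] 22.236572265625
dish side 15 [439.49 220.51  40.09] 21.891357421875
rack [623.3   18.77  62.  ]
rack [607.43 -62.86  62.  ]
rack [395.76 -18.03  62.  ]
rack [414.15  63.07  62.  ]
vial left edge [ 539.41 -398.41   30.  ]
vial left edge [ 422.1  -386.08   30.  ]
```

```bash
cat >> h.py <<'E'
from scipy.spatial.transform import Rotation as Ro
def toolR(s): return Ro.from_euler("xyz",s["tcp_rot"],degrees=True).as_matrix()
def go(*targets):
    from plant import bot
    s=bot.sense();R=toolR(s);print("t",s["clock"],"tcp",s["ee_pos"],"F",s["ft_force"],"gap",s["finger_gap"],"j",s["joint_positions"])
    print("R cols",R.T.round(4).tolist())
    for T in targets: print("->",T,"slide m",((np.array(T)-s["ee_pos"])@R/1000).round(4))
    # twist to make tool x point straight down
    ax=np.cross(R[:,0],[0,0,-1]);print("level twist(tool)",(R.T@ax).round(4))
E
python3 -c "
from h import *
go([300,410,260],[440,219,260])"
```

```text
t 0.1 tcp [168.87 601.17 244.55] F [ 0.18 -0.51  0.02] gap 85.22589930173223 j [-72.38  39.53 -11.15  89.74   9.01  51.71 -12.32]
R cols [[-0.0003, -0.0016, -1.0], [-0.9628, 0.2703, -0.0001], [0.2703, 0.9628, -0.0017]]
-> [300, 410, 260] slide m [-0.02 -0.18 -0.15]
-> [440, 219, 260] slide m [-0.01 -0.36 -0.29]
level twist(tool) [ 0. -0.  0.]
```

```bash
python3 -m creep '[{"slide":[-0.004,-0.036,-0.03],"twist":[0,0,0],"claw":1},{"slide":[-0.008,-0.072,-0.06],"twist":[0,0,0],"claw":1},{"slide":[-0.012,-0.108,-0.09],"twist":[0,0,0],"claw":1},{"slide":[-0.016,-0.144,-0.12],"twist":[0,0,0],"claw":1},{"slide":[-0.02,-0.18,-0.15],"twist":[0,0,0],"claw":1}]'; python3 -c "
from h import *
go([440,219,260],[470,0,260])"
```

```text
clock: 0.6
ee_pos: [302.5, 406.8, 265.2]
tcp_rot: [-175.8, 90.0, -101.4]
ft_force: [0.9, -0.6, -0.2]
finger_gap: 12.1
t 0.6 tcp [302.46 406.75 265.21] F [ 0.89 -0.58 -0.22] gap 12.07995069921623 j [-50.05  29.31 -13.19 108.3    9.36  43.45   5.89]
R cols [[-0.0001, -0.0006, -1.0], [-0.9628, 0.2702, -0.0], [0.2702, 0.9628, -0.0006]]
-> [440, 219, 260] slide m [ 0.01 -0.18 -0.14]
-> [470, 0, 260] slide m [ 0.01 -0.27 -0.35]
level twist(tool) [ 0. -0.  0.]
```

```bash
python3 -m creep '[{"slide":[0,-0.036,-0.029],"twist":[0,0,0],"claw":1},{"slide":[0,-0.072,-0.058],"twist":[0,0,0],"claw":1},{"slide":[0,-0.108,-0.087],"twist":[0,0,0],"claw":1},{"slide":[0,-0.144,-0.116],"twist":[0,0,0],"claw":1},{"slide":[0,-0.18,-0.145],"twist":[0,0,0],"claw":1}]'; python3 -c "
from h import *
go([470,0,260],[489,-281,260])"
```

```text
clock: 1.1
ee_pos: [436.5, 218.6, 265.1]
tcp_rot: [121.9, 90.0, -163.7]
ft_force: [1.2, 0.5, 0.3]
finger_gap: -0.6
t 1.1 tcp [436.47 218.64 265.13] F [1.24 0.51 0.27] gap -0.6443164008691095 j [-22.65  28.02 -14.21 111.21   9.92  41.95  31.66]
R cols [[-0.0004, -0.0001, -1.0], [-0.9628, 0.2702, 0.0003], [0.2702, 0.9628, -0.0002]]
-> [470, 0, 260] slide m [ 0.01 -0.09 -0.2 ]
-> [489, -281, 260] slide m [ 0.01 -0.19 -0.47]
level twist(tool) [ 0. -0. -0.]
```

```bash
python3 -m creep '[{"slide":[0,-0.016,-0.041],"twist":[0,0,0],"claw":1},{"slide":[0,-0.032,-0.082],"twist":[0,0,0],"claw":1},{"slide":[0,-0.048,-0.123],"twist":[0,0,0],"claw":1},{"slide":[0,-0.064,-0.164],"twist":[0,0,0],"claw":1},{"slide":[0,-0.08,-0.205],"twist":[0,0,0],"claw":1}]'; python3 -c "
from h import *
go([489,-281,260])"
```

```text
clock: 1.6
ee_pos: [457.1, -0.4, 265.1]
tcp_rot: [100.2, 90.0, 174.5]
ft_force: [1.8, -0.3, -0.7]
finger_gap: 0.3
t 1.6 tcp [457.13  -0.38 265.13] F [ 1.79 -0.29 -0.7 ] gap 0.29882669889292823 j [  4.56  25.86 -15.16 115.92  10.32  39.49  57.18]
R cols [[-0.0004, 0.0, -1.0], [-0.9628, 0.2702, 0.0004], [0.2702, 0.9628, -0.0001]]
-> [489, -281, 260] slide m [ 0.01 -0.11 -0.26]
level twist(tool) [-0. -0. -0.]
```

```bash
python3 -m creep '[{"slide":[0,-0.018,-0.043],"twist":[0,0,0],"claw":1},{"slide":[0,-0.036,-0.086],"twist":[0,0,0],"claw":1},{"slide":[0,-0.054,-0.129],"twist":[0,0,0],"claw":1},{"slide":[0,-0.072,-0.172],"twist":[0,0,0],"claw":1},{"slide":[0,-0.09,-0.215],"twist":[0,0,0],"claw":1}]'; python3 -c "
from h import *
go([489,-281,205])"
```

```text
clock: 2.1
ee_pos: [485.6, -231.9, 265.0]
tcp_rot: [69.0, 90.0, 143.3]
ft_force: [0.5, 0.6, 0.2]
finger_gap: 0.2
t 2.1 tcp [ 485.56 -231.87  265.04] F [0.49 0.58 0.17] gap 0.18584413608621522 j [ 30.21  31.78 -15.37 103.23  11.08  46.49  83.68]
R cols [[-0.0005, 0.0004, -1.0], [-0.9627, 0.2706, 0.0006], [0.2706, 0.9627, 0.0002]]
-> [489, -281, 205] slide m [ 0.06 -0.02 -0.05]
level twist(tool) [-0.  0. -0.]
```

```bash
python3 -m creep '[{"slide":[0.02,-0.008,-0.024],"twist":[0,0,0],"claw":1},{"slide":[0.045,-0.016,-0.046],"twist":[0,0,0],"claw":1},{"slide":[0.06,-0.017,-0.047],"twist":[0,0,0],"claw":1},{"slide":[0.06,-0.017,-0.047],"twist":[0,0,0],"claw":1}]'
python3 - <<'E'
from h import *
go([489,-281,156])
from plant import bot
for n in("side","top"):
    c=bot.camera(n)["image"]; cv2.imwrite(f"pics/{n}1.png",c)
    b=(285,100,375,220) if n=="side" else (370,190,460,290)
    z=cv2.resize(c[b[1]:b[3],b[0]:b[2]],None,fx=5,fy=5,interpolation=cv2.INTER_CUBIC)
    cv2.imwrite(f"pics/{n}1z.png",z)
s=bot.sense();print("tip px",proj("side",s["ee_pos"]-[0,0,14]),proj("top",s["ee_pos"]-[0,0,14]))
E
```

```text
clock: 2.5
ee_pos: [487.6, -280.0, 202.8]
tcp_rot: [81.2, 89.7, 155.4]
ft_force: [0.2, 0.5, 0.3]
finger_gap: 0.3
t 2.5 tcp [ 487.64 -279.98  202.78] F [0.24 0.5  0.25] gap 0.29456544120761413 j [ 33.53  38.34 -14.03 102.87  13.3   40.72  86.46]
R cols [[-0.005, 0.0023, -1.0], [-0.9623, 0.2719, 0.0054], [0.272, 0.9623, 0.0008]]
-> [489, -281, 156] slide m [ 0.05 -0.   -0.  ]
level twist(tool) [-0.    0.   -0.01]
tip px [[328.45 141.75]] [[425.67 232.44]]
```

View pics/side1z.png

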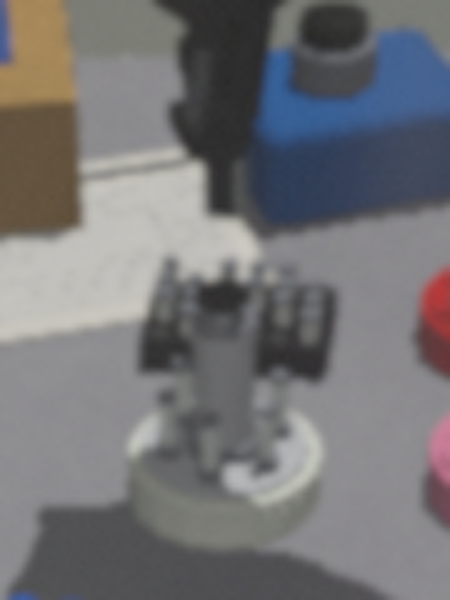

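View pics/top1z.png

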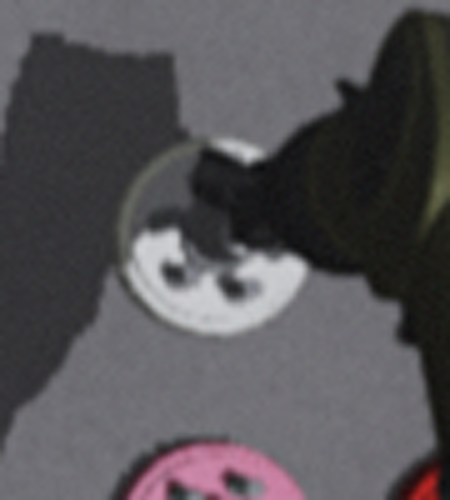

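The side view shows the closed fingertips at about (329,142), directly above the knob at (330,158). This agrees with the projected tip position to about 1 px, so I'll descend.

```bash
python3 -m creep '[{"slide":[0.015,0,-0.0005],"twist":[0,0,-0.005],"claw":1},{"slide":[0.03,0,-0.0005],"twist":[0,0,-0.005],"claw":1},{"slide":[0.043,0,-0.0005],"twist":[0,0,-0.005],"claw":1},{"slide":[0.043,0,-0.0005],"twist":[0,0,-0.005],"claw":1}]'; python3 -c "
from h import *
go([489,-281,150],[489,-281,145])"
```

```text
clock: 3.0
ee_pos: [489.0, -279.3, 161.5]
tcp_rot: [-78.5, 89.8, -4.2]
ft_force: [-0.1, -0.1, -0.4]
finger_gap: -0.1
t 3.0 tcp [ 489.02 -279.26  161.54] F [-0.11 -0.09 -0.35] gap -0.1202001498440224 j [ 32.65  41.63 -12.77 105.16  14.87  34.66  85.12]
R cols [[0.0031, -0.0002, -1.0], [-0.9631, 0.2692, -0.003], [0.2692, 0.9631, 0.0006]]
-> [489, -281, 150] slide m [ 0.01 -0.   -0.  ]
-> [489, -281, 145] slide m [ 0.02 -0.   -0.  ]
level twist(tool) [0. 0. 0.]
```

```bash
sed -i 's/precision=2/precision=4/' h.py; python3 -m creep '[{"slide":[0.003,0,-0.0015],"twist":[0,0,0.003],"claw":1},{"slide":[0.006,0,-0.0015],"twist":[0,0,0.003],"claw":1},{"slide":[0.009,0,-0.0015],"twist":[0,0,0.003],"claw":1},{"slide":[0.011,0,-0.0015],"twist":[0,0,0.003],"claw":1},{"slide":[0.011,0,-0.0015],"twist":[0,0,0.003],"claw":1}]'; python3 -c "
from h import *
go([489,-281,145])"
```

```text
clock: 3.5
ee_pos: [489.6, -282.0, 151.7]
tcp_rot: [-93.9, 89.8, -19.6]
ft_force: [-0.4, -1.3, 4.6]
finger_gap: -0.0
t 3.5 tcp [ 489.5845 -281.9842  151.7056] F [-0.3944 -1.2622  4.5838] gap -0.039260579322703826 j [ 32.6139  42.5772 -12.4146 105.2736  15.2283  33.5678  84.9611]
R cols [[0.0031, -0.0011, -1.0], [-0.9627, 0.2705, -0.0033], [0.2705, 0.9627, -0.0002]]
-> [489, -281, 145] slide m [0.0067 0.0009 0.0008]
level twist(tool) [ 0.     -0.0002  0.0033]
```

```bash
python3 -m creep '[{"slide":[0.002,0,0],"twist":[0,0,0],"claw":1},{"slide":[0.004,0,0],"twist":[0,0,0],"claw":1},{"slide":[0.006,0,0],"twist":[0,0,0],"claw":1},{"slide":[0.006,0,0],"twist":[0,0,0],"claw":1}]'
```

```text
clock: 3.9
ee_pos: [489.6, -282.0, 146.0]
tcp_rot: [-95.5, 89.8, -21.2]
ft_force: [-0.4, 0.5, 7.8]
finger_gap: -0.3
```

```bash
python3 -m creep '[{"slide":[0.001,0,0],"twist":[0,0,0],"claw":1},{"slide":[0.002,0,0],"twist":[0,0,0],"claw":1},{"slide":[0.002,0,0],"twist":[0,0,0],"claw":1}]'
```

```text
clock: 4.2
ee_pos: [489.6, -282.0, 145.3]
tcp_rot: [-101.6, 89.8, -27.3]
ft_force: [-3.4, 1.4, 17.1]
finger_gap: -0.3
```

```bash
python3 -m creep '[{"slide":[0.0005,0,0],"twist":[0,0,0],"claw":1},{"slide":[0.0005,0,0],"twist":[0,0,0],"claw":1}]'; python3 -m creep '[{"slide":[-0.004,0,0],"twist":[0,0,0],"claw":1},{"slide":[-0.009,0,0],"twist":[0,0,0],"claw":1},{"slide":[-0.018,0,0],"twist":[0,0,0],"claw":1},{"slide":[-0.04,0,0],"twist":[0,0,0],"claw":1},{"slide":[-0.06,0,0],"twist":[0,0,0],"claw":1}]'; python3 -c "
from h import *
go([489.5,-281,205])"
```

```text
clock: 4.4
ee_pos: [489.6, -282.1, 145.3]
tcp_rot: [-103.2, 89.8, -28.9]
ft_force: [-4.4, 1.9, 21.1]
finger_gap: 0.2
clock: 4.9
ee_pos: [488.4, -281.3, 203.2]
tcp_rot: [-38.5, 90.0, 35.8]
ft_force: [0.3, 0.5, 0.2]
finger_gap: 0.2
t 4.9 tcp [ 488.4497 -281.3448  203.2021] F [0.2917 0.493  0.1574] gap 0.23877313026023142 j [ 33.7041  38.2794 -14.1236 102.919   13.4337  40.4167  86.548 ]
R cols [[0.0005, 0.0004, -1.0], [-0.9628, 0.2702, -0.0004], [0.2702, 0.9628, 0.0005]]
-> [489.5, -281, 205] slide m [-0.0018 -0.0009  0.0006]
level twist(tool) [-0.      0.0005  0.0004]
```

```bash
python3 -m creep '[{"slide":[-0.002,0,0],"twist":[0,0,0],"claw":0},{"slide":[-0.002,0,0],"twist":[0,0,0],"claw":0},{"slide":[-0.002,0,0],"twist":[0,0,0],"claw":0},{"slide":[-0.002,0,0],"twist":[0,0,0],"claw":0},{"slide":[-0.002,0,0],"twist":[0,0,0],"claw":0}]'
python3 - <<'E'
from h import *
go([489.5,-281,105])
from plant import bot
c=bot.camera("side")["image"]; cv2.imwrite("pics/side2.png",c)
a=cv2.imread("pics/side1.png")
b=(285,100,375,220)
z=np.hstack([cv2.resize(q[b[1]:b[3],b[0]:b[2]],None,fx=4,fy=4,interpolation=cv2.INTER_CUBIC) for q in(a,c)])
cv2.imwrite("pics/side2z.png",z)
E
```

```text
clock: 5.4
ee_pos: [488.5, -281.5, 203.9]
tcp_rot: [-47.3, 90.0, 27.1]
ft_force: [0.1, 1.6, -0.2]
finger_gap: 72.3
t 5.4 tcp [ 488.5445 -281.4658  203.9454] F [ 0.1125  1.6485 -0.2055] gap 72.2533227876839 j [ 33.7117  38.2286 -14.1324 102.8561  13.4083  40.5283  86.5753]
R cols [[0.0005, 0.0002, -1.0], [-0.9628, 0.2703, -0.0004], [0.2703, 0.9628, 0.0004]]
-> [489.5, -281, 105] slide m [ 0.0989 -0.0008  0.0007]
level twist(tool) [-0.      0.0004  0.0004]
```

View pics/side2z.png

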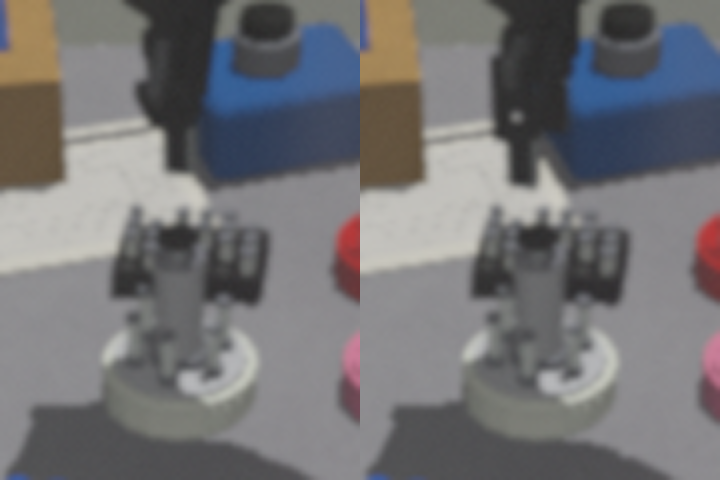

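The picture shows the dispenser unmoved and its knob back up, at the same pixel as before. I'll now descend around the neck with the gripper open.

```bash
python3 -m creep '[{"slide":[0.025,-0.0005,0.0005],"twist":[0,0,0],"claw":0},{"slide":[0.05,-0.0005,0.0005],"twist":[0,0,0],"claw":0},{"slide":[0.075,-0.0005,0.0005],"twist":[0,0,0],"claw":0},{"slide":[0.098,-0.0005,0.0005],"twist":[0,0,0],"claw":0},{"slide":[0.1,-0.0005,0.0005],"twist":[0,0,0],"claw":0}]'; python3 -m creep '[{"slide":[0,0,0],"twist":[0,0,0],"claw":0},{"slide":[0,0,0],"twist":[0,0,0],"claw":0}]'
python3 - <<'E'
from h import *
go([489.5,-281,102])
from plant import bot
c=bot.camera("side")["image"]; cv2.imwrite("pics/side3.png",c)
d=bot.camera("top")["image"]; cv2.imwrite("pics/top3.png",d)
f=lambda q,b:cv2.resize(q[b[1]:b[3],b[0]:b[2]],None,fx=4,fy=4,interpolation=cv2.INTER_CUBIC)
cv2.imwrite("pics/3z.png",np.hstack([f(c,(285,100,375,220)),f(d,(370,180,460,300))]))
E
```

```text
clock: 5.95
ee_pos: [487.9, -280.4, 102.1]
tcp_rot: [75.0, 89.8, 149.4]
ft_force: [-0.1, 0.6, 0.0]
finger_gap: 85.3
clock: 6.15
ee_pos: [490.6, -281.7, 105.8]
tcp_rot: [-92.9, 89.8, -18.6]
ft_force: [1.2, -0.5, -0.3]
finger_gap: 85.7
t 6.15 tcp [ 490.5708 -281.6934  105.7893] F [ 1.1708 -0.5039 -0.2783] gap 85.72667302040054 j [ 31.5165  46.7376 -10.744  106.6662  16.8166  27.902   83.4964]
R cols [[0.0037, -0.0012, -1.0], [-0.9627, 0.2704, -0.0039], [0.2704, 0.9628, -0.0002]]
-> [489.5, -281, 102] slide m [0.0038 0.0012 0.0004]
level twist(tool) [ 0.     -0.0002  0.0039]
```

View pics/3z.png

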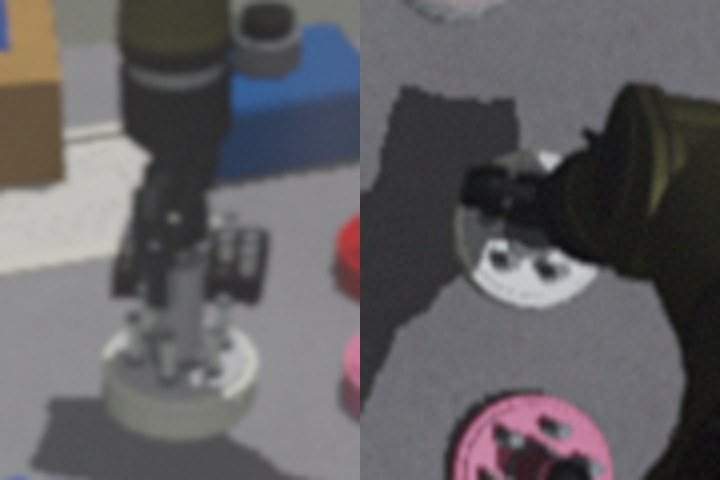

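```bash
python3 -m creep '[{"slide":[0.003,0.001,0.0005],"twist":[0,0,0.003],"claw":0},{"slide":[0.003,0.001,0.0005],"twist":[0,0,0.003],"claw":0.3},{"slide":[0.003,0.001,0.0005],"twist":[0,0,0.003],"claw":0.4},{"slide":[0.003,0.001,0.0005],"twist":[0,0,0.003],"claw":0.5},{"slide":[0.003,0.001,0.0005],"twist":[0,0,0.003],"claw":0.55}]'; python3 -c "
from h import *
go([489.5,-281,102])"
```

```text
clock: 6.75
ee_pos: [488.8, -281.3, 101.9]
tcp_rot: [129.2, 89.9, -156.5]
ft_force: [-0.9, 0.2, 1.4]
finger_gap: 38.4
t 6.75 tcp [ 488.795  -281.2601  101.86  ] F [-0.8801  0.1956  1.4464] gap 38.422926807245695 j [ 31.397   47.0862 -10.5543 106.8192  16.9127  27.6582  83.3765]
R cols [[-0.0011, -0.0005, -1.0], [-0.9626, 0.2708, 0.0009], [0.2708, 0.9626, -0.0008]]
-> [489.5, -281, 102] slide m [-0.0001 -0.0006  0.0004]
level twist(tool) [ 0.     -0.0008 -0.0009]
```

```bash
python3 -m creep '[{"slide":[0,0,0],"twist":[0,0,0],"claw":0.65},{"slide":[0,0,0],"twist":[0,0,0],"claw":1},{"slide":[0,0,0],"twist":[0,0,0],"claw":1},{"slide":[0,0,0],"twist":[0,0,0],"claw":1},{"slide":[0,0,0],"twist":[0,0,0],"claw":1}]'; python3 -c "
from h import *
go([489.5,-281,102])
from plant import bot;print(bot.sense()['torque'])"
```

```text
clock: 7.25
ee_pos: [488.7, -281.8, 102.1]
tcp_rot: [158.0, 89.9, -127.7]
ft_force: [-1.8, -4.3, 5.7]
finger_gap: 34.5
t 7.25 tcp [ 488.7123 -281.8468  102.0971] F [-1.7551 -4.3374  5.6614] gap 34.45588235559242 j [ 31.4125  47.0643 -10.5167 106.8051  16.9207  27.6655  83.3759]
R cols [[-0.001, -0.0012, -1.0], [-0.9625, 0.2714, 0.0006], [0.2714, 0.9625, -0.0015]]
-> [489.5, -281, 102] slide m [ 0.0001 -0.0005  0.001 ]
level twist(tool) [-0.     -0.0015 -0.0006]
[-0.9502  0.3993  0.0166]
```

```bash
python3 -m creep '[{"slide":[-0.002,0,0],"twist":[0,0,0],"claw":1},{"slide":[-0.006,0,0],"twist":[0,0,0],"claw":1},{"slide":[-0.012,0,0],"twist":[0,0,0],"claw":1},{"slide":[-0.02,0,0],"twist":[0,0,0],"claw":1},{"slide":[-0.03,0,0],"twist":[0,0,0],"claw":1}]'; python3 -c "
from h import *
go([489.5,-281,262])
from plant import bot;print(bot.sense()['torque'])"
```

```text
clock: 7.75
ee_pos: [488.8, -280.0, 132.1]
tcp_rot: [70.5, 89.9, 144.8]
ft_force: [1.2, -0.4, -4.9]
finger_gap: 34.7
t 7.75 tcp [ 488.816  -280.0486  132.1075] F [ 1.1507 -0.3642 -4.9202] gap 34.73514745165174 j [ 32.1117  44.3205 -11.846  105.966   15.9134  31.4369  84.23  ]
R cols [[-0.0017, 0.0012, -1.0], [-0.9629, 0.2699, 0.002], [0.2699, 0.9629, 0.0007]]
-> [489.5, -281, 262] slide m [-0.1299 -0.0007 -0.0006]
level twist(tool) [-0.      0.0007 -0.002 ]
[-0.0303 -0.0366 -0.085 ]
```

```bash
python3 -m creep '[{"slide":[-0.015,0,0],"twist":[0,0,0],"claw":1},{"slide":[-0.04,0,0],"twist":[0,0,0],"claw":1},{"slide":[-0.075,0,0],"twist":[0,0,0],"claw":1},{"slide":[-0.11,0,0],"twist":[0,0,0],"claw":1},{"slide":[-0.14,0,0],"twist":[0,0,0],"claw":1}]'; python3 -m creep '[{"slide":[0,0,0],"twist":[0,0,0],"claw":1},{"slide":[0,0,0],"twist":[0,0,0],"claw":1},{"slide":[0,0,0],"twist":[0,0,0],"claw":1}]';  python3 - <<'E'
from h import *
go([489.5,-281,262],[439.5,219,272])
from plant import bot
c=bot.camera("side")["image"]; cv2.imwrite("pics/side4.png",c)
d=bot.camera("top")["image"]; cv2.imwrite("pics/top4.png",d)
f=lambda q,b:cv2.resize(q[b[1]:b[3],b[0]:b[2]],None,fx=4,fy=4,interpolation=cv2.INTER_CUBIC)
cv2.imwrite("pics/4z.png",np.hstack([f(c,(285,80,375,220)),f(d,(370,170,460,310))]))
E
```

```text
clock: 8.25
ee_pos: [489.1, -280.4, 274.3]
tcp_rot: [-72.6, 90.0, 1.8]
ft_force: [0.4, -1.4, -5.7]
finger_gap: 34.2
clock: 8.55
ee_pos: [487.6, -280.1, 270.1]
tcp_rot: [83.5, 89.7, 157.9]
ft_force: [-0.8, 0.7, -5.6]
finger_gap: 34.7
t 8.55 tcp [ 487.6318 -280.1126  270.1294] F [-0.8138  0.7167 -5.5916] gap 34.66420706393405 j [ 34.7111  33.4027 -15.791   98.5898  11.2969  49.8577  88.3677]
R cols [[-0.0047, 0.0019, -1.0], [-0.9628, 0.2702, 0.005], [0.2702, 0.9628, 0.0006]]
-> [489.5, -281, 262] slide m [ 0.0081 -0.0021 -0.0004]
-> [439.5, 219, 272] slide m [-0.0007  0.1812  0.4675]
level twist(tool) [ 0.      0.0006 -0.005 ]
```

View pics/4z.png

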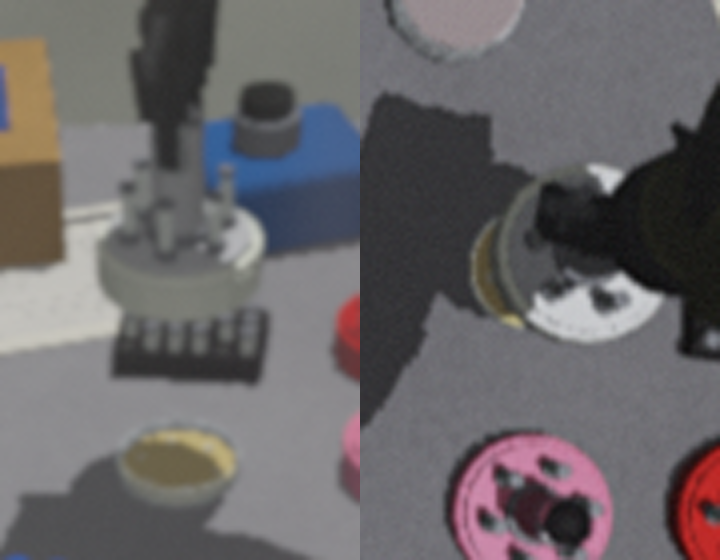

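The picture shows the dispenser held level and well clear, with the first dish left in place at side-crop pixel (178,465). Now I'll carry it over.

```bash
python3 -m creep '[{"slide":[0,0.004,0.009],"twist":[0,0,-0.003],"claw":1},{"slide":[0,0.011,0.028],"twist":[0,0,-0.003],"claw":1},{"slide":[0,0.022,0.056],"twist":[0,0,-0.003],"claw":1},{"slide":[0,0.036,0.093],"twist":[0,0,-0.003],"claw":1},{"slide":[0,0.05,0.13],"twist":[0,0,-0.003],"claw":1}]'; python3 -m creep '[{"slide":[0,0.014,0.037],"twist":[0,0,0],"claw":1},{"slide":[0,0.028,0.074],"twist":[0,0,0],"claw":1},{"slide":[0,0.042,0.111],"twist":[0,0,0],"claw":1},{"slide":[0,0.056,0.148],"twist":[0,0,0],"claw":1},{"slide":[0,0.07,0.185],"twist":[0,0,0],"claw":1}]'; python3 -c "
from h import *
go([439.5,219,272])"
```

```text
clock: 9.15
ee_pos: [475.4, -140.0, 271.3]
tcp_rot: [-54.6, 89.9, 19.7]
ft_force: [1.4, 0.9, -5.3]
finger_gap: 34.4
clock: 9.65
ee_pos: [457.7, 57.2, 271.4]
tcp_rot: [-82.0, 89.9, -7.7]
ft_force: [0.8, -0.5, -6.5]
finger_gap: 34.7
t 9.65 tcp [457.7089  57.2263 271.4007] F [ 0.8112 -0.4518 -6.4724] gap 34.68455791114434 j [ -2.1832  25.6165 -15.7328 114.8566  10.3855  40.7726  50.027 ]
R cols [[0.0012, -0.0002, -1.0], [-0.963, 0.2696, -0.0012], [0.2696, 0.963, 0.0002]]
-> [439.5, 219, 272] slide m [-0.0006  0.0612  0.1509]
level twist(tool) [0.     0.0002 0.0012]
```

```bash
python3 -m creep '[{"slide":[0,0.015,0.037],"twist":[0,0,0],"claw":1},{"slide":[0,0.03,0.074],"twist":[0,0,0],"claw":1},{"slide":[0,0.044,0.109],"twist":[0,0,0],"claw":1},{"slide":[0,0.055,0.135],"twist":[0,0,0],"claw":1},{"slide":[0,0.06,0.149],"twist":[0,0,0],"claw":1}]'; python3 -m creep '[{"slide":[0,0,0],"twist":[0,0,0],"claw":1},{"slide":[0,0,0],"twist":[0,0,0],"claw":1},{"slide":[0,0,0],"twist":[0,0,0],"claw":1}]';  python3 - <<'E'
from h import *
go([439.5,219,177])
from plant import bot
c=bot.camera("side")["image"]; cv2.imwrite("pics/side5.png",c)
d=bot.camera("top")["image"]; cv2.imwrite("pics/top5.png",d)
f=lambda q,b:cv2.resize(q[b[1]:b[3],b[0]:b[2]],None,fx=4,fy=4,interpolation=cv2.INTER_CUBIC)
cv2.imwrite("pics/5z.png",np.hstack([f(c,(305,230,405,370)),f(d,(190,180,290,320))]))
E
```

```text
clock: 10.15
ee_pos: [439.6, 218.7, 271.4]
tcp_rot: [-14.1, 89.9, 60.5]
ft_force: [0.1, 1.1, -5.9]
finger_gap: 34.3
clock: 10.45
ee_pos: [441.4, 212.5, 271.3]
tcp_rot: [-138.6, 89.8, -64.5]
ft_force: [-0.7, -0.8, -5.6]
finger_gap: 34.5
t 10.45 tcp [441.403  212.454  271.2727] F [-0.6609 -0.7805 -5.6123] gap 34.503002571312585 j [-21.3036  27.692  -14.9942 110.4708  10.3606  43.1411  31.9036]
R cols [[0.0012, -0.0025, -1.0], [-0.962, 0.2731, -0.0019], [0.2731, 0.962, -0.0021]]
-> [439.5, 219, 177] slide m [0.0943 0.0038 0.006 ]
level twist(tool) [-0.     -0.0021  0.0019]
```

View pics/5z.png

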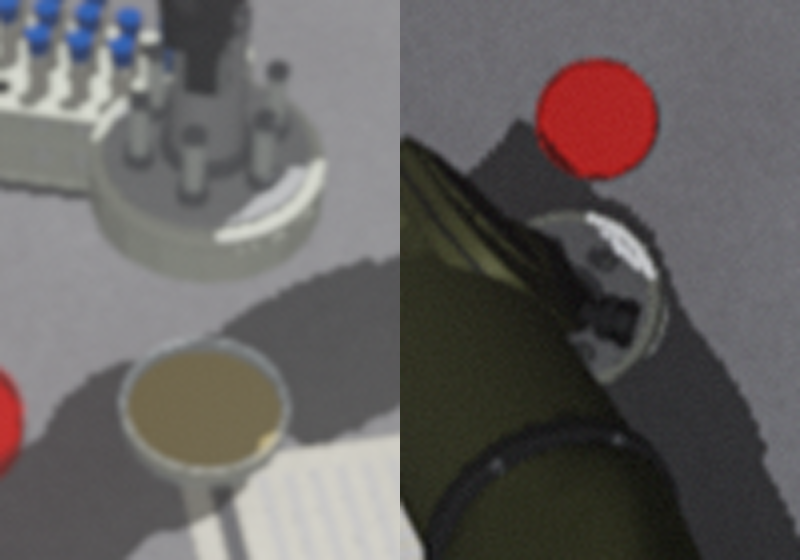

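Run:
```python
from h import *
from plant import bot
go([439.5,219.5,177])
s=bot.sense()
c=cv2.imread("pics/side5.png");k=7;b=(330,305,385,360)
z=cv2.resize(c[b[1]:b[3],b[0]:b[2]],None,fx=k,fy=k,interpolation=cv2.INTER_CUBIC)
z=cv2.convertScaleAbs(z,alpha=1.5)
def dr(z,n,P,b,col): cv2.polylines(z,[np.round((proj(n,P)-b[:2]+.5)*k*16).astype(int)],True,col,1,cv2.LINE_AA,4)
w=z.copy()
dr(w,"side",circ(439.5,219.5,15,45),b,(0,255,0));dr(w,"side",circ(439.5,219.5,0,45),b,(255,0,0))
c=cv2.imread("pics/top0.png");bt=(215,230,270,285)
zt=cv2.resize(c[bt[1]:bt[3],bt[0]:bt[2]],None,fx=k,fy=k,interpolation=cv2.INTER_CUBIC)
dr(zt,"top",circ(439.5,219.5,15,45),bt,(0,255,0))
cv2.imwrite("pics/6.png",np.hstack([w,zt]))
```

```text
t 10.55 tcp [441.5552 212.9211 271.4422] F [-0.4121  0.5179 -5.9923] gap 34.50822932172698 j [-21.2985  27.6879 -15.0293 110.4414  10.3443  43.1281  31.8988]
R cols [[0.0016, -0.0016, -1.0], [-0.962, 0.273, -0.002], [0.273, 0.962, -0.0011]]
-> [439.5, 219.5, 177] slide m [0.0944 0.004  0.0059]
level twist(tool) [ 0.     -0.0011  0.002 ]
```

View pics/6.png

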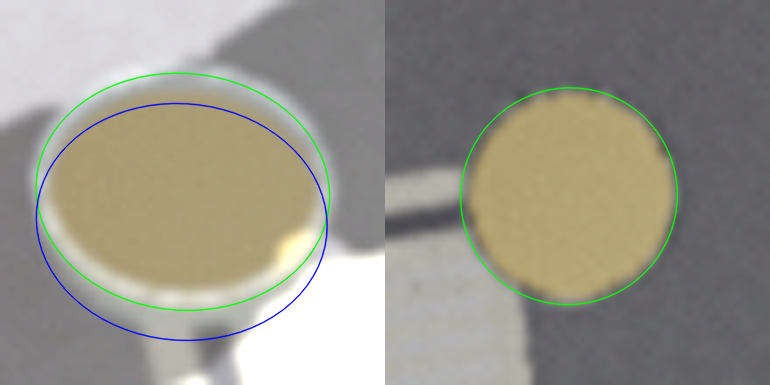

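Run:
```python
from h import *
c=cv2.imread("pics/side5.png");k=7;b=(322,245,392,305)
z=cv2.resize(c[b[1]:b[3],b[0]:b[2]],None,fx=k,fy=k,interpolation=cv2.INTER_CUBIC)
z=cv2.convertScaleAbs(z,alpha=1.5)
def dr(z,n,P,b,col): cv2.polylines(z,[np.round((proj(n,P)-b[:2]+.5)*k*16).astype(int)],True,col,1,cv2.LINE_AA,4)
x,y,zz=441.5,212.7,169.4
dr(z,"side",circ(x,y,zz,56),b,(255,0,0));dr(z,"side",circ(x,y,zz+30,56.5),b,(0,255,0))
cv2.imwrite("pics/7.png",z)
```

```text
(no output)
```

View pics/7.png

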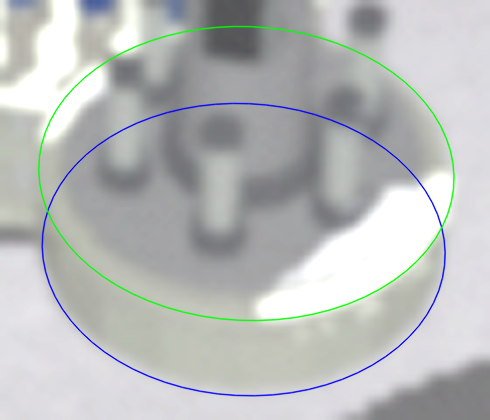

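```bash
python3 -m creep '[{"slide":[0.02,0.001,0.002],"twist":[0,-0.001,0.002],"claw":1},{"slide":[0.05,0.003,0.005],"twist":[0,-0.001,0.002],"claw":1},{"slide":[0.08,0.003,0.005],"twist":[0,-0.001,0.002],"claw":1},{"slide":[0.1,0.003,0.005],"twist":[0,-0.001,0.002],"claw":1},{"slide":[0.11,0.003,0.005],"twist":[0,-0.001,0.002],"claw":1}]'; python3 -m creep '[{"slide":[0,0,0],"twist":[0,0,0],"claw":1},{"slide":[0,0,0],"twist":[0,0,0],"claw":1},{"slide":[0,0,0],"twist":[0,0,0],"claw":1},{"slide":[0,0,0],"twist":[0,0,0],"claw":1},{"slide":[0,0,0],"twist":[0,0,0],"claw":1}]';  python3 - <<'E'
from h import *
go([439.5,218.5,127])
from plant import bot
s=bot.sense()
c=bot.camera("side")["image"]; cv2.imwrite("pics/side8.png",c)
k=7;b=(315,270,400,360)
z=cv2.resize(c[b[1]:b[3],b[0]:b[2]],None,fx=k,fy=k,interpolation=cv2.INTER_CUBIC)
z=cv2.convertScaleAbs(z,alpha=1.5)
def dr(z,n,P,b,col): cv2.polylines(z,[np.round((proj(n,P)-b[:2]+.5)*k*16).astype(int)],True,col,1,cv2.LINE_AA,4)
x,y,zz=s["ee_pos"];zz-=102
dr(z,"side",circ(x,y,zz,56),b,(255,0,0));dr(z,"side",circ(x,y,zz+30,56.5),b,(0,255,0))
dr(z,"side",circ(439.5,218.5,15,45),b,(0,0,255));dr(z,"side",circ(439.5,218.5,0,45),b,(0,0,255))
cv2.imwrite("pics/8.png",z[:600])
E
```

```text
clock: 11.05
ee_pos: [439.6, 218.9, 160.0]
tcp_rot: [127.8, 89.9, -158.0]
ft_force: [-0.4, -1.1, -6.1]
finger_gap: 34.6
clock: 11.55
ee_pos: [440.3, 220.4, 162.2]
tcp_rot: [-25.1, 89.9, 49.2]
ft_force: [-1.0, 0.6, -6.0]
finger_gap: 34.6
t 11.55 tcp [440.3282 220.4446 162.2488] F [-1.0389  0.6386 -6.0099] gap 34.63804691817253 j [-24.9927  37.653  -11.0681 116.9829  15.1277  26.556   26.9347]
R cols [[0.0015, 0.0017, -1.0], [-0.9627, 0.2704, -0.001], [0.2704, 0.9627, 0.0021]]
-> [439.5, 218.5, 127] slide m [ 0.0352  0.0003 -0.0022]
level twist(tool) [-0.      0.0021  0.001 ]
```

View pics/8.png

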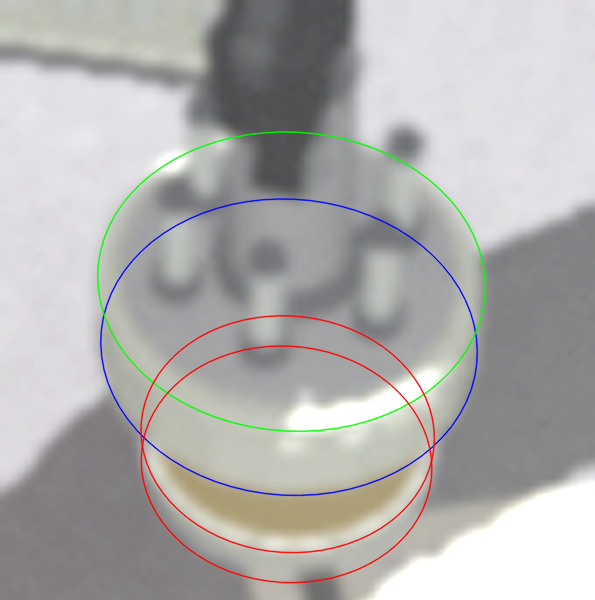

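Run:
```python
from h import *
k=7
def dr(z,n,P,b,col): cv2.polylines(z,[np.round((proj(n,P)-b[:2]+.5)*k*16).astype(int)],True,col,1,cv2.LINE_AA,4)
def ov(f,b,x,y,zz):
    c=cv2.imread(f);z=cv2.resize(c[b[1]:b[3],b[0]:b[2]],None,fx=k,fy=k,interpolation=cv2.INTER_CUBIC);z=cv2.convertScaleAbs(z,alpha=1.3)
    dr(z,"side",circ(x,y,zz,56),b,(255,0,0));dr(z,"side",circ(x,y,zz+30,56.5),b,(0,255,0));dr(z,"side",circ(x,y,zz+140,16),b,(0,255,255))
    return z
cv2.imwrite("pics/9.png",ov("pics/side0.png",(300,145,360,215),488.7,-281.8,0))
```

```text
(no output)
```

View pics/9.png

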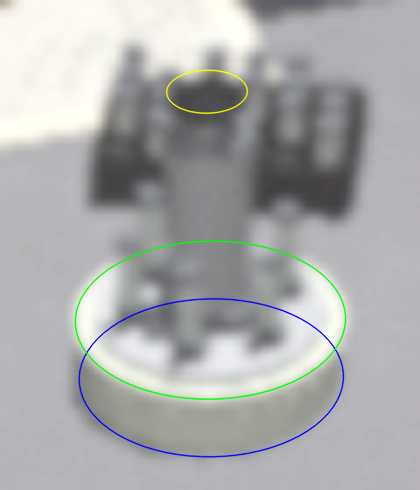

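```bash
python3 -m creep '[{"slide":[0.008,0.0005,-0.001],"twist":[0,0,0],"claw":1},{"slide":[0.018,0.0005,-0.002],"twist":[0,0,0],"claw":1},{"slide":[0.025,0.0005,-0.002],"twist":[0,0,0],"claw":1},{"slide":[0.029,0.0005,-0.002],"twist":[0,0,0],"claw":1},{"slide":[0.031,0.0005,-0.002],"twist":[0,0,0],"claw":1}]'; python3 -m creep '[{"slide":[0,0,0],"twist":[0,0,0],"claw":1},{"slide":[0,0,0],"twist":[0,0,0],"claw":1},{"slide":[0,0,0],"twist":[0,0,0],"claw":1},{"slide":[0,0,0],"twist":[0,0,0],"claw":1},{"slide":[0,0,0],"twist":[0,0,0],"claw":1}]';  python3 -m creep '[{"slide":[0,0,0],"twist":[0,0,0],"claw":1},{"slide":[0,0,0],"twist":[0,0,0],"claw":1},{"slide":[0,0,0],"twist":[0,0,0],"claw":1}]'; python3 -c "
from h import *
go([439.3,218.5,127])"
```

```text
clock: 12.1
ee_pos: [438.7, 218.5, 129.8]
tcp_rot: [71.4, 89.9, 145.7]
ft_force: [0.5, 0.1, -6.3]
finger_gap: 34.4
clock: 12.6
ee_pos: [439.1, 218.6, 130.8]
tcp_rot: [-12.2, 89.9, 62.2]
ft_force: [0.6, 0.3, -6.1]
finger_gap: 34.9
clock: 12.9
ee_pos: [438.9, 218.5, 130.6]
tcp_rot: [2.8, 89.9, 77.1]
ft_force: [-0.4, 0.1, -5.6]
finger_gap: 34.7
t 12.9 tcp [438.9373 218.4976 130.5699] F [-0.4493  0.0897 -5.5721] gap 34.696940305923235 j [-26.0574  40.8462  -9.2918 118.5751  16.4635  21.7224  25.8528]
R cols [[0.0002, 0.001, -1.0], [-0.9628, 0.2704, 0.0001], [0.2704, 0.9628, 0.001]]
-> [439.3, 218.5, 127] slide m [ 0.0036 -0.0003  0.0001]
level twist(tool) [ 0.      0.001  -0.0001]
```

```bash
python3 -m creep '[{"slide":[0.0015,0,0],"twist":[0,0.001,0],"claw":1},{"slide":[0.003,0,0],"twist":[0,0.001,0],"claw":1},{"slide":[0.0035,0,0],"twist":[0,0.001,0],"claw":1},{"slide":[0.0035,0,0],"twist":[0,0.001,0],"claw":1},{"slide":[0.0035,0,0],"twist":[0,0.001,0],"claw":1}]';python3 -m creep '[{"slide":[0,0,0],"twist":[0,0,0],"claw":1},{"slide":[0,0,0],"twist":[0,0,0],"claw":1},{"slide":[0,0,0],"twist":[0,0,0],"claw":1},{"slide":[0,0,0],"twist":[0,0,0],"claw":1},{"slide":[0,0,0],"twist":[0,0,0],"claw":1}]';  python3 - <<'E'
from h import *
go([439.3,218.5,127])
from plant import bot
s=bot.sense()
c=bot.camera("side")["image"]; cv2.imwrite("pics/side10.png",c)
d=bot.camera("top")["image"]; cv2.imwrite("pics/top10.png",d)
k=7;b=(315,280,400,365)
z=cv2.resize(c[b[1]:b[3],b[0]:b[2]],None,fx=k,fy=k,interpolation=cv2.INTER_CUBIC)
z=cv2.convertScaleAbs(z,alpha=1.5)
w=z.copy()
def dr(z,n,P,b,col): cv2.polylines(z,[np.round((proj(n,P)-b[:2]+.5)*k*16).astype(int)],True,col,1,cv2.LINE_AA,4)
x,y,zz=s["ee_pos"];zz-=102
dr(z,"side",circ(x,y,zz,56),b,(255,0,0));dr(z,"side",circ(x,y,zz+30,56.5),b,(0,255,0))
dr(z,"side",circ(439.5,218.5,15,45),b,(0,0,255));dr(z,"side",circ(439.5,218.5,0,45),b,(0,0,255))
cv2.imwrite("pics/10.png",z)
E
```

```text
clock: 13.4
ee_pos: [439.0, 218.5, 127.0]
tcp_rot: [37.1, 90.0, 111.4]
ft_force: [0.2, 0.0, -5.5]
finger_gap: 34.5
clock: 13.9
ee_pos: [439.0, 218.5, 127.1]
tcp_rot: [-13.3, 90.0, 61.0]
ft_force: [0.4, 0.8, -5.9]
finger_gap: 34.1
t 13.9 tcp [438.9757 218.5261 127.091 ] F [ 0.4414  0.831  -5.9124] gap 34.143676742900986 j [-26.238   41.2238  -9.0536 118.6647  16.5994  21.2734  25.7182]
R cols [[0.0001, 0.0001, -1.0], [-0.9628, 0.2704, -0.0], [0.2704, 0.9628, 0.0001]]
-> [439.3, 218.5, 127] slide m [ 0.0001 -0.0003  0.0001]
level twist(tool) [0.     0.0001 0.    ]
```

View pics/10.png

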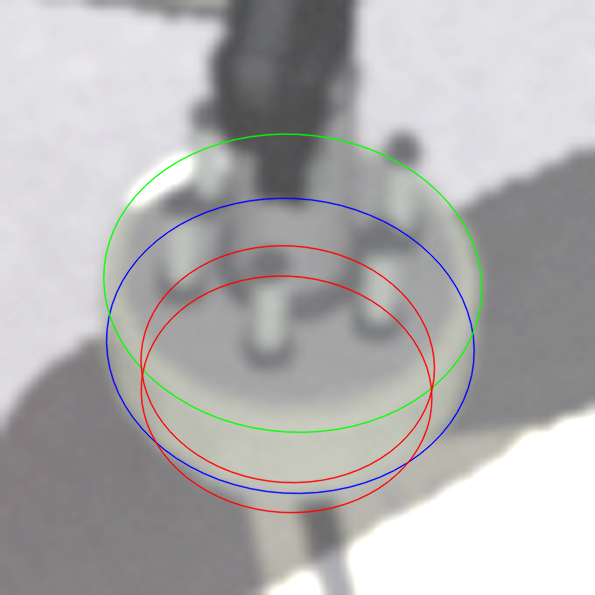

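View pics/top10.png

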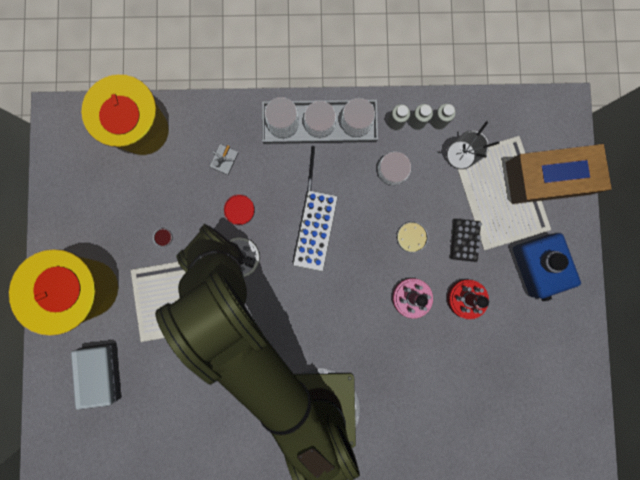

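View pics/side10.png

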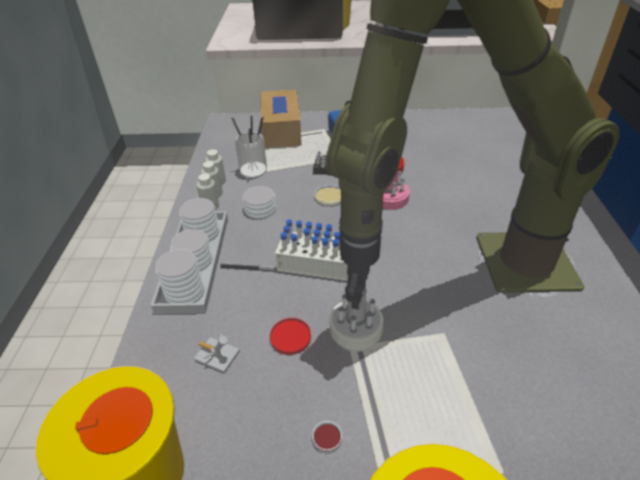

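The overlay shows the skirt over the dish to within about 1 px, and the readings are steady. The top view shows the other items at the same pixels as at the start. Handing in.

```bash
python3 -c "
from plant import bot
s=bot.sense();print(s['ee_pos'],s['ft_force'],abs(s['joint_velocities']).max());print(bot.sign_off())"
```

```text
[438.97682533 218.51402751 127.06850525] [-0.56139788  0.12281004 -6.41197189] 0.08709868908181692
the job is handed in; nothing more can be done
None
```

The job is done and handed in at about 14 s: the first dish has been served and the dispenser is held over the other dish.

- **Plunger:** I pressed the head about 9 mm down until it stopped moving, with the force rising from 8 to 21 N. I then backed off, and the next picture showed the head up again and the dispenser unmoved.
- **Carry:** I gripped the neck at about 107 mm and lifted the dispenser straight up, with about 0.5–0.6 kg hanging from the gripper. It crossed the rack with the skirt about 168 mm above the bench; the tubes reach 111 mm.
- **Final pose:** The TCP is at (439.0, 218.5, 127.1), so the skirt edge is about 25 mm above the bench, roughly 10 mm above the dish's rim. The tool is vertical to about 0.01°, and the joints and the force reading are steady.

**Last checks:**
- The overlay centres the dispenser on the dish to about 1–2 mm. The gap could not be seen directly in that view; its height is worked out from the TCP.
- The two cameras disagreed by up to about 3 mm on the dish's y position. I settled it by comparing against the dispenser itself in the same pictures.
- By eye, the other items were where they started in the last top view. The small dish and the pen also looked unmoved, and the arm hid only the area around the target dish.

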